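# Arm the calibrator drive under its red guard

### The job

Switch on the drive that has the red guard: push the red guard up and back with a fingertip, push the toggle beneath it over to the hinge side, then tip the guard forward again so that it drops fully shut over the switched-on toggle. Leave the yellow-guarded switch alone, and leave the tachometer and the two fittings where they are.

Things in the scene. Friction and masses are not known exactly. Their poses are not given: they have to be found in the camera images.
- red_pod: white switch box with blue top, fixed to the bench, 150 x 110 x 60 mm (x, y, z); origin at the centre of its underside on the bench. Its x runs from the guard's open front end (nearest the robot) to its hinge; yaw varies by up to 0.3 rad either way. Its top is 60 mm above the bench. Guard and toggle stand on its top, on its centre line.
- red_guard (a joint): red flip-up guard over the toggle: 0 = shut, 1.75 rad = swung right back against its stop. A slotted hood 64 mm long, 56 mm wide, roof 110 mm above the bench when shut (walls 3 mm), open at the front, with an upright lip on its front edge. It hinges at its far end and turns free, about 60 g: below about 0.7 rad it falls shut, beyond about 0.9 rad it falls fully open and stays there.
- red_hinge (a point): middle of the red guard's hinge line, at (45, 0, 65) mm in the frame of red_pod; the hinge runs along the pod's y. Axes turn with the guard.
- red_lip (a point): middle of the top edge of the red guard's lip (56 mm wide, 3 thick, 24 high, leaning 20 degrees forward). Shut: 71.5 mm in front of the hinge (pod -x), 67 mm above it, the guard's foremost point; pushed away from the robot and up, it swings the guard open. Fully back: 79 mm behind the hinge, 58 above, the hindmost point; pushed towards the robot, it brings the guard back.
- red_toggle (a joint): steel bat toggle under the red guard: 0 = off, leaning 0.45 rad towards the robot side (pod -x); 0.9 rad = on, leaning as much towards the hinge. It falls to the side it is pushed past upright to; under 1 N moves it.
- red_tip (a point): centre of the toggle's 12 mm ball tip (red switch), 32 mm from its pivot, which lies at (10, 0, 64) mm in the frame of red_pod; off: pod x = -4 mm, on: pod x = +24 mm, 93 mm above the bench in both.
- yellow_pod: white switch box with blue top, fixed to the bench, 150 x 110 x 60 mm (x, y, z) (the other switch: leave alone); origin at the centre of its underside on the bench. Its x runs from the guard's open front end (nearest the robot) to its hinge; yaw varies by up to 0.3 rad either way. Its top is 60 mm above the bench. Guard and toggle stand on its top, on its centre line.
- yellow_guard (a joint): yellow flip-up guard over the toggle: 0 = shut, 1.75 rad = swung right back against its stop. A slotted hood 64 mm long, 56 mm wide, roof 110 mm above the bench when shut (walls 3 mm), open at the front, with an upright lip on its front edge. It hinges at its far end and turns free, about 60 g: below about 0.7 rad it falls shut, beyond about 0.9 rad it falls fully open and stays there.
- yellow_hinge (a point): middle of the yellow guard's hinge line, at (45, 0, 65) mm in the frame of yellow_pod; the hinge runs along the pod's y. Axes turn with the guard.
- yellow_lip (a point): middle of the top edge of the yellow guard's lip (56 mm wide, 3 thick, 24 high, leaning 20 degrees forward). Shut: 71.5 mm in front of the hinge (pod -x), 67 mm above it, the guard's foremost point; pushed away from the robot and up, it swings the guard open. Fully back: 79 mm behind the hinge, 58 above, the hindmost point; pushed towards the robot, it brings the guard back.
- yellow_toggle (a joint): steel bat toggle under the yellow guard: 0 = off, leaning 0.45 rad towards the robot side (pod -x); 0.9 rad = on, leaning as much towards the hinge. It falls to the side it is pushed past upright to; under 1 N moves it.
- yellow_tip (a point): centre of the toggle's 12 mm ball tip (yellow switch), 32 mm from its pivot, which lies at (10, 0, 64) mm in the frame of yellow_pod; off: pod x = -4 mm, on: pod x = +24 mm, 93 mm above the bench in both.
- tachometer: loose black handheld tachometer lying between the switch boxes, 154 x 50 x 30 mm with its spindle along x; origin under the centre of its case
- brass_fitting: loose brass hose fitting standing upright, 32 mm wide, 45 mm tall; origin under its centre
- steel_fitting: loose steel hose fitting standing upright, 32 mm wide, 45 mm tall; origin under its centre
Things that resemble listed ones, but are neither listed nor needed, are in the scene too. Leave any purple look-alike of the red_pod alone.

How it is judged:
On the way, in this order (a step that is already met when the one before it is completed fails the run):
1. the red guard is lifted well up while the toggle is still off (value of joint red_guard above 0.7 rad and value of joint red_toggle below 0.3 rad), for 0.05 s.
2. the toggle is flipped on while the guard is still up (value of joint red_toggle above 0.75 rad and value of joint red_guard above 0.4 rad), for 0.1 s.
At the end, for the whole second after the job is handed in: The red guard is shut (below 0.06 rad) and at rest, its toggle is on (above 0.75 of 0.9 rad), the yellow guard is shut and its toggle off, and the tachometer and both fittings are within 20 mm of where they stood (value of joint red_guard below 0.06 rad and value of joint red_toggle above 0.75 rad and value of joint yellow_guard below 0.1 rad and value of joint yellow_toggle below 0.2 rad and velocity of joint red_guard below 0.1 rad/s and not (distance of tachometer from where it was at the start of the episode above 0.02 m) and not (distance of brass_fitting from where it was at the start of the episode above 0.02 m) and not (distance of steel_fitting from where it was at the start of the episode above 0.02 m)); the robot touches nothing.
It fails at once if the yellow guard is lifted (value of joint yellow_guard above 0.2 rad).
It fails at once if the yellow-guarded toggle is moved (value of joint yellow_toggle above 0.3 rad).
It fails at once if the tachometer is shifted, lifted or carried (distance of tachometer from where it was at the start of the episode above 0.02 m).
It fails at once if the brass fitting is shifted, lifted or carried (distance of brass_fitting from where it was at the start of the episode above 0.02 m).
It fails at once if the steel fitting is shifted, lifted or carried (distance of steel_fitting from where it was at the start of the episode above 0.02 m).
It also fails if it takes over 61 s, if anything falls off the work surface, if the arm or the gripper's body presses on something with over 40 N, if the wrist force passes 120 N, or if a joint passes its speed limit or range.

### The arm

A 7-joint arm with a two-finger parallel gripper is mounted at the origin on the work surface. World frame = base frame: x ahead of the robot, y to its left, z up, the work surface at z = 0. Lengths are in m, angles in rad, forces in N, time in s.
With the tool pointing down it reaches from about 0.4 to 0.875 m from the base axis. Payload 6.5 kg.
Tool frame: the origin (TCP) lies midway between the tips of the shut fingers; the grasp point (between the pads) lies 19 mm behind it (grip_depth is the distance from the TCP to the grasp point, in m); z points along the fingers, y is the line along which they close (so a half turn about z gives the same grasp; the last joint's range is limited). The gripper opens to 85 mm and grips with 20 to 120 N. Pads are 22 mm wide; open, the fingers measure 114 mm over their backs; the gripper's body (76 mm by 85 mm) begins 54 mm behind the grasp point. The pads swing forward as they close: fully open they stand 13 mm farther back than shut.
Start: joints at [1.218, 0.536, -0.004, 1.538, 0.003, 1.067, -0.071], TCP at [0.184, -0.623, 0.231] pointing down, gripper open.
Joint ranges: [-2.7, 2.7], [-0.37, 2.16], [-1.27, 1.26], [0.24, 2.4], [-1.31, 4.45], [0.19, 1.91], [-2.76, 2.76]. Speed limits (rad/s): [2.39, 2.39, 3.14, 3.14, 3.14, 3.14, 3.14].

### API

Orientations are given as [roll, pitch, yaw] about the fixed x, y, z axes, in that order (R = Rz(yaw) Ry(pitch) Rx(roll)).
In Python, from plant import * gives the robot as it stands.
- The arm moves only by the tool step_arm, never from a script. Its argument "commands" is text: rows parted by semicolons, each of 6 numbers parted by spaces: the shift along the tool's x, y, z in units of 0.5 m (1.0 is 0.5 m), then the turn, a rotation vector about the tool's x, y, z in units of 180 degrees (1.0 is 180 degrees). A call has 1 to 20 rows; each row is the pose to reach, as a shift and turn from the pose commanded when the call began, along the tool's axes at that moment, turning the shorter way round; what a row does not reach only later rows make up. A row lasts 1/12 s, in which the tool goes at most 41.7 mm and 7.16 degrees, less where a joint would pass 70% of its speed; a pose out of reach is approached as far as the arm can. A call with a number of a shift or a turn outside -1 to 1 is refused whole. A call with a gripper value outside its range is refused whole. "gripper" is the opening, from 0 (shut) to 1 (fully open), set as the call begins (left out, the last holds). The fingers move at their own pace and stop on an object; "force" is the grip in N (left out, the last holds). Time passes only in rows, so rows that repeat a pose let the fingers close. It gives the time, the measured TCP pose, the force, the opening and the grip force at its end, in the units of the state.
- get_obs(): the state, without advancing time (a new reading comes with each control period).
- read_camera(name): name is "scene" or "top" or "wrist"; returns a dict with "frame" (420x560x3 uint8, red, green, blue), "range_z" (420x560 float32, m along the optical axis (not along the pixel's ray), 0 where there is no reading), "mtx" (3x3 intrinsics, pixels), "rvec" (rotation vector, rad) and "tvec" (3), from world to camera coordinates, as OpenCV has them. Camera axes: x right, y down, z forward; pixel columns grow to the right and rows downward; lengths in m; the calibration is good to about 2 mm. The wrist camera is an equidistant fisheye: a pixel r from the principal point sees the ray r / f radians off the axis. A picture is of the moment at which its call begins.
- job_done(): hands the job in; it is judged then, once.
The state is a dict: "time": time; "q": joint angles; "dq": joint speeds; "effort": joint torques, N m; "position": TCP position; "eef_rot": TCP orientation; "ft_force": force on the tool from outside, world axes, zero at the start; "torque": the same for the moment, N m; "width": finger opening in m; "gripper_force": force on a finger pad.
Only numpy, scipy, OpenCV 4.12 (cv2) and the standard library are available. Lean on these libraries where they do the work, as an engineer would, in place of code of your own. Each camera call takes 0.05 s, during which the arm holds its last target. There are 200 camera calls.

## Working session

There is one attempt and no reset: what is moved stays moved. The work goes in short steps, Python scripts to look and compute and a tool call to move; the robot and the scene stay as the last step left them, time stands still between calls to the robot, and variables do not carry over. Pictures are saved under pics/ and viewed, at most 10 in all, crops included, and the job is handed in when it is done.

Besides the shell and the picture viewer there is one more tool, called after "Request:" in YAML: its name, and indented under it one key for each argument. step_arm: Moves the arm, as the interface text tells. Its arguments: {"type":"object","properties":{"commands":{"type":"string"},"gripper":{"type":"number"},"force":{"type":"number"}},"required":["commands"]}

```bash
mkdir -p pics; cat > h.py <<'E'
from plant import *
import numpy as np, cv2
def snap(n,f):
    c=read_camera(n); cv2.imwrite(f'pics/{f}.png',c['frame'][:,:,::-1]); np.savez(f'pics/{f}.npz',**c); return c
def load(f): return dict(np.load(f'pics/{f}.npz'))
def cloud(c):
    K=c['mtx'];z=c['range_z'];v,u=np.mgrid[:z.shape[0],:z.shape[1]]
    P=np.stack([(u-K[0,2])/K[0,0]*z,(v-K[1,2])/K[1,1]*z,z],-1)
    R=cv2.Rodrigues(c['rvec'])[0]
    return (P-c['tvec'].ravel())@R
E
python3 - <<'E'
from h import *
snap('top','top1');snap('scene','scene1');o=get_obs();print(o)
E
```

```text
{'time': 0.1, 'q': array([ 1.21778192,  0.53708618, -0.00441696,  1.53877956,  0.00259855,
        1.06732332, -0.07120503]), 'dq': array([-0.00084323, -0.00130279, -0.00086304, -0.00190343, -0.00145689,
        0.00038702, -0.00072714]), 'effort': array([ 1.95489010e-03, -5.84575474e+01,  1.05182860e+00, -2.59782940e+01,
        1.26693689e-02,  4.40761549e-03, -4.53355369e-05]), 'position': array([ 0.18369303, -0.62289916,  0.23050161]), 'eef_rot': array([-3.14000698e+00,  1.27377775e-04,  2.86861889e-01]), 'ft_force': array([0.26880136, 0.33752171, 1.67604303]), 'torque': array([ 0.02149952, -0.01578055,  0.03744618]), 'gripper_force': 0.0, 'width': 0.08541221263495989}
```

View pics/top1.png

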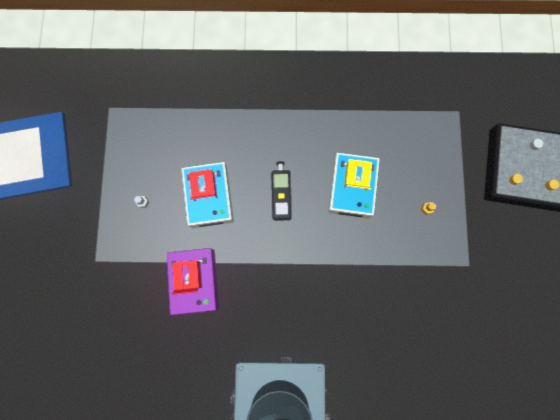

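View pics/scene1.png

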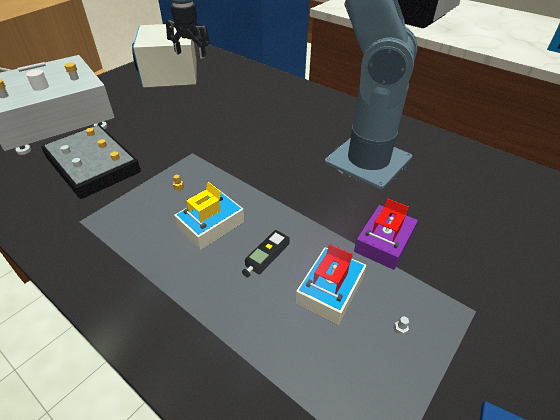

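Candidates for the red-guarded drive are the white/blue pod with the red guard at top (202,184), the purple look-alike at (186,277) and the yellow-guarded pod at (358,173). I pick (202,184). The tachometer is at (281,195), the steel fitting at (141,201) and the brass fitting at (429,208).

```bash
python3 - <<'E'
from h import *
c=load('top1');W=cloud(c);f=c['frame'].astype(int)
sub=np.zeros(f.shape[:2],bool);sub[150:232,172:240]=1
z=W[...,2]
m=sub&(z>.045)
p=W[m&(z<.075)][:,:2]
r=cv2.minAreaRect((p*1000).astype(np.float32));print('pod',r,np.median(z[m]))
red=sub&(f[...,0]>150)&(f[...,1]<80)&(z>.09)
q=W[red];print('red',q.mean(0),q.min(0),q.max(0),cv2.minAreaRect((q[:,:2]*1000).astype(np.float32)))
for n,(u,v) in dict(purple=(191,282),tacho=(281,195),steel=(141,201)).items(): print(n,W[v,u])
a=c['frame'][140:320,150:300,::-1];cv2.imwrite('pics/crop1.png',cv2.resize(a,None,fx=3.3,fy=3.3,interpolation=cv2.INTER_CUBIC))
E
```

```text
pod ((518.6663208007812, 189.4890899658203), (152.87147521972656, 110.53155517578125), 8.930821418762207) 0.06156559503968235
red [0.53151904 0.1861691  0.1133793 ] [0.4902292  0.15936734 0.10641134] [0.56201003 0.21962174 0.13488834] ((526.5880737304688, 189.4960174560547), (67.75949096679688, 53.417030334472656), 9.087381362915039)
purple [0.299212   0.2042518  0.11361506]
tacho [0.52176436 0.00255769 0.03390811]
steel [0.50047873 0.3578091  0.04022928]
```

View pics/crop1.png

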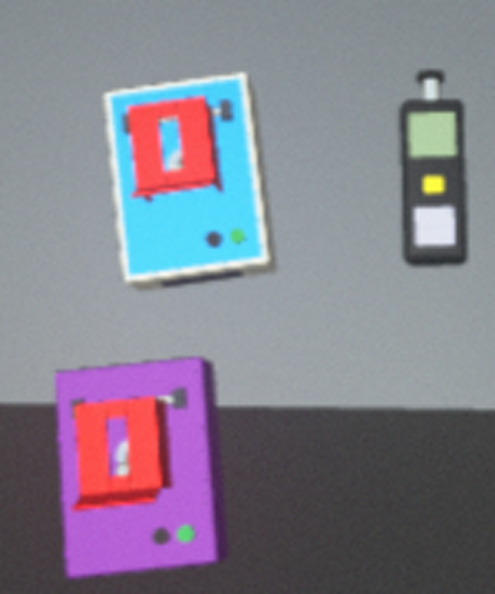

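The crop confirms it: the white/blue pod has its red guard shut at crop (172,148), and the purple one is at (120,450). The pod's depth rectangle measures 153 x 111 mm, its top is at 61 mm and the yaw is 0.156 rad, all as expected. I'll shut the gripper and move in.

```bash
cat >> h.py <<'E'
from scipy.spatial.transform import Rotation as Ro
C=np.array([.5187,.1895]);YAW=.156
def pod(x,y,z):
    c,s=np.cos(YAW),np.sin(YAW);return np.array([C[0]+(c*x-s*y)/1e3,C[1]+(s*x+c*y)/1e3,z/1e3])
def plan(ways,step=.035,yaw=YAW):
    o=get_obs();R=Ro.from_euler('xyz',o['eef_rot']);p=o['position'];out=[]
    rv=(R.inv()*Ro.from_euler('xyz',[np.pi,0,yaw])).as_rotvec()/np.pi
    for w in ways:
        n=max(1,int(np.ceil(np.linalg.norm(w-p)/step)))
        for i in range(n): out.append(p+(w-p)*(i+1)/n)
        p=w
    print(o['position'],len(out))
    print('; '.join(' '.join(f'{a:.3f}' for a in [*(R.inv().apply(q-o['position'])/.5),*rv]) for q in out))
E
python3 - <<'E'
from h import *
plan([np.array([.42,-.35,.23]),np.array([.45,0,.23]),pod(-70,0,200)],.041)
E
```

```text
[ 0.18369303 -0.62289916  0.23050161] 23
0.068 -0.043 0.000 -0.001 0.000 0.042; 0.135 -0.087 0.000 -0.001 0.000 0.042; 0.203 -0.130 0.001 -0.001 0.000 0.042; 0.270 -0.173 0.001 -0.001 0.000 0.042; 0.338 -0.217 0.001 -0.001 0.000 0.042; 0.405 -0.260 0.001 -0.001 0.000 0.042; 0.473 -0.303 0.001 -0.001 0.000 0.042; 0.540 -0.346 0.001 -0.001 0.000 0.042; 0.608 -0.390 0.002 -0.001 0.000 0.042; 0.636 -0.462 0.002 -0.001 0.000 0.042; 0.665 -0.535 0.002 -0.001 0.000 0.042; 0.693 -0.608 0.002 -0.001 0.000 0.042; 0.721 -0.681 0.002 -0.001 0.000 0.042; 0.750 -0.753 0.002 -0.001 0.000 0.042; 0.778 -0.826 0.002 -0.001 0.000 0.042; 0.807 -0.899 0.002 -0.001 0.000 0.042; 0.835 -0.971 0.002 -0.001 0.000 0.042; 0.863 -1.044 0.003 -0.001 0.000 0.042; 0.883 -1.113 0.015 -0.001 0.000 0.042; 0.903 -1.181 0.027 -0.001 0.000 0.042; 0.923 -1.250 0.039 -0.001 0.000 0.042; 0.944 -1.318 0.051 -0.001 0.000 0.042; 0.964 -1.387 0.063 -0.001 0.000 0.042
```

Request:
step_arm:
  commands: "0.068 -0.043 0 0 0 0.042; 0.135 -0.087 0 0 0 0.042; 0.203 -0.13 0 0 0 0.042; 0.27 -0.173 0 0 0 0.042; 0.338 -0.217 0 0 0 0.042; 0.405 -0.26 0 0 0 0.042; 0.473 -0.303 0 0 0 0.042; 0.54 -0.346 0 0 0 0.042; 0.608 -0.39 0 0 0 0.042; 0.636 -0.462 0 0 0 0.042; 0.665 -0.535 0 0 0 0.042; 0.693 -0.608 0 0 0 0.042; 0.721 -0.681 0 0 0 0.042; 0.75 -0.753 0 0 0 0.042; 0.778 -0.826 0 0 0 0.042; 0.8 -0.9 0 0 0 0.042; 0.83 -0.97 0 0 0 0.042; 0.83 -0.97 0 0 0 0.042"
  gripper: 0

```text
time: 1.6
position: [0.4451, -0.033, 0.2315]
eef_rot: [-3.139, -0.001, 0.165]
ft_force: [-0.2, 0.3, 0.8]
width: 0.0
gripper_force: 0.0
```

```bash
python3 - <<'E'
from h import *
plan([pod(-70,0,200),pod(-62,0,118)],.038)
print(get_obs()['eef_rot'],get_obs()['width'])
E
```

```text
[ 0.44505378 -0.03298254  0.23145469] 9
0.013 -0.069 0.011 -0.001 -0.000 0.003; 0.026 -0.139 0.021 -0.001 -0.000 0.003; 0.039 -0.208 0.032 -0.001 -0.000 0.003; 0.052 -0.277 0.043 -0.001 -0.000 0.003; 0.065 -0.346 0.054 -0.001 -0.000 0.003; 0.078 -0.416 0.064 -0.001 -0.000 0.003; 0.084 -0.416 0.119 -0.001 -0.000 0.003; 0.089 -0.415 0.174 -0.001 -0.000 0.003; 0.094 -0.415 0.228 -0.001 -0.000 0.003
[-3.13851818e+00 -1.24119446e-03  1.65138681e-01] 8.295501718546482e-06
```

Request:
step_arm:
  commands: "0.013 -0.069 0.011 0 0 0.003; 0.026 -0.139 0.021 0 0 0.003; 0.039 -0.208 0.032 0 0 0.003; 0.052 -0.277 0.043 0 0 0.003; 0.065 -0.346 0.054 0 0 0.003; 0.078 -0.416 0.064 0 0 0.003; 0.078 -0.416 0.064 0 0 0.003; 0.078 -0.416 0.064 0 0 0.003"

```text
time: 2.27
position: [0.4505, 0.1725, 0.1988]
eef_rot: [-3.141, 0.001, 0.15]
ft_force: [-0.0, -0.3, 0.2]
width: 0.0001
gripper_force: 0.0
```

```bash
python3 - <<'E'
from h import *
plan([pod(-64,0,116)],.03)
c=snap('wrist','w1');snap('scene','s2')
a=load('s2')['frame'][200:360,260:440,::-1];cv2.imwrite('pics/s2c.png',cv2.resize(a,None,fx=3.5,fy=3.5,interpolation=cv2.INTER_CUBIC))
E
```

```text
[0.45048775 0.17248898 0.19877679] 3
0.004 -0.004 0.055 -0.000 0.000 -0.002; 0.008 -0.008 0.110 -0.000 0.000 -0.002; 0.012 -0.012 0.166 -0.000 0.000 -0.002
```

View pics/w1.png

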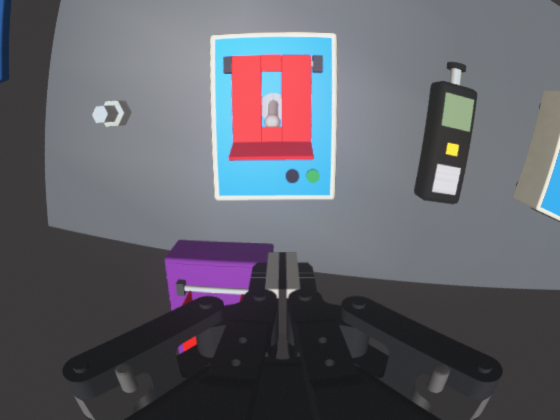

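The wrist view shows the guard shut with its lip centred at (271,152) in line with the fingers at (283,255), and the toggle ball at (272,120). I'll go down in front of the lip and then push along the arc.

Request:
step_arm:
  commands: "0.004 -0.004 0.055 0 0 -0.002; 0.008 -0.008 0.11 0 0 -0.002; 0.012 -0.012 0.164 0 0 -0.002; 0.012 -0.012 0.164 0 0 -0.002; 0.012 -0.012 0.164 0 0 -0.002"

```text
time: 2.78
position: [0.4556, 0.1756, 0.1168]
eef_rot: [3.14, 0.003, 0.15]
ft_force: [0.3, -0.3, 0.2]
width: 0.0004
gripper_force: 0.0
```

```bash
python3 - <<'E'
from h import *
th=np.radians(np.arange(0,68,6));a=np.radians(140)-th
P=[pod(45+87.5*np.cos(t)-11,0,65+87.5*np.sin(t)-4+min(4,8*i/6)) for i,t in enumerate(a)]
plan(P,.03)
E
```

```text
[0.4556004  0.17564262 0.11682151] 13
0.031 -0.004 -0.001 0.000 0.001 -0.002; 0.063 -0.008 -0.001 0.000 0.001 -0.002; 0.075 -0.008 -0.017 0.000 0.001 -0.002; 0.089 -0.008 -0.032 0.000 0.001 -0.002; 0.104 -0.008 -0.045 0.000 0.001 -0.002; 0.120 -0.008 -0.054 0.000 0.001 -0.002; 0.137 -0.009 -0.061 0.000 0.001 -0.002; 0.154 -0.009 -0.067 0.000 0.001 -0.002; 0.172 -0.009 -0.070 0.000 0.001 -0.002; 0.191 -0.009 -0.072 0.000 0.001 -0.002; 0.209 -0.009 -0.072 0.000 0.001 -0.002; 0.227 -0.009 -0.069 0.000 0.001 -0.002; 0.245 -0.009 -0.065 0.000 0.001 -0.002
```

Request:
step_arm:
  commands: "0.031 -0.004 0 0 0 0; 0.055 -0.008 0 0 0 0; 0.063 -0.008 -0.001 0 0 0; 0.075 -0.008 -0.015 0 0 0; 0.089 -0.008 -0.03 0 0 0; 0.104 -0.008 -0.043 0 0 0; 0.12 -0.008 -0.053 0 0 0; 0.137 -0.009 -0.06 0 0 0; 0.154 -0.009 -0.066 0 0 0; 0.172 -0.009 -0.07 0 0 0; 0.191 -0.009 -0.072 0 0 0; 0.209 -0.009 -0.072 0 0 0; 0.227 -0.009 -0.07 0 0 0; 0.245 -0.009 -0.067 0 0 0; 0.255 -0.009 -0.067 0 0 0; 0.255 -0.009 -0.067 0 0 0"

```text
time: 4.12
position: [0.5825, 0.2013, 0.1503]
eef_rot: [-3.141, -0.0, 0.151]
ft_force: [0.3, -0.4, -0.3]
width: -0.0002
gripper_force: 0.0
```

```bash
python3 - <<'E'
from h import *
snap('scene','s3');snap('wrist','w3')
a=load('s3')['frame'][190:350,250:430,::-1]
b=cv2.resize(load('w3')['frame'][:,:,::-1],(480,360))
cv2.imwrite('pics/m3.png',np.hstack([cv2.resize(a,(320,284),interpolation=cv2.INTER_CUBIC),b[:284]]))
plan([pod(-45,0,150),pod(-45,0,86)],.035)
E
```

```text
[0.58131344 0.2011906  0.15043654] 6
-0.054 0.001 0.000 0.000 0.000 -0.001; -0.109 0.002 0.001 0.000 0.000 -0.001; -0.163 0.003 0.001 0.000 0.000 -0.001; -0.217 0.005 0.001 0.000 0.000 -0.001; -0.217 0.005 0.065 0.000 0.000 -0.001; -0.217 0.005 0.129 0.000 0.000 -0.001
```

View pics/m3.png

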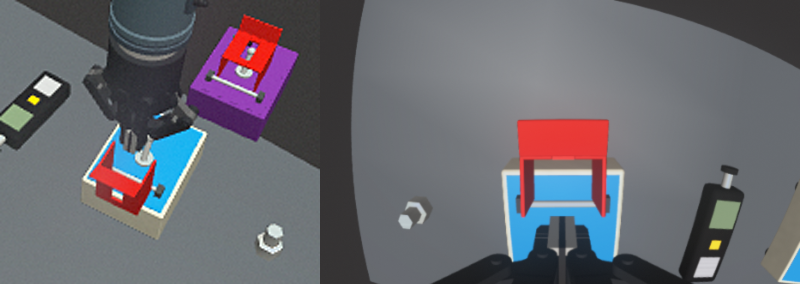

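The red guard is swung fully back: the scene crop shows it at (120,185), and the wrist view shows its lip at (562,140). I'll back off, go down and push the toggle.

Request:
step_arm:
  commands: "-0.054 0.001 0 0 0 0; -0.109 0.002 0 0 0 0; -0.163 0.003 0 0 0 0; -0.217 0.005 0 0 0 0; -0.217 0.005 0 0 0 0; -0.217 0.005 0.065 0 0 0; -0.217 0.005 0.129 0 0 0; -0.217 0.005 0.129 0 0 0; -0.19 0.005 0.129 0 0 0; -0.17 0.005 0.129 0 0 0; -0.15 0.005 0.129 0 0 0; -0.137 0.005 0.129 0 0 0; -0.125 0.005 0.129 0 0 0; -0.117 0.005 0.129 0 0 0; -0.117 0.005 0.129 0 0 0; -0.117 0.005 0.129 0 0 0"

```text
time: 5.55
position: [0.524, 0.1898, 0.0863]
eef_rot: [3.142, 0.0, 0.152]
ft_force: [0.6, -0.0, 0.5]
width: 0.0002
gripper_force: 0.0
```

```bash
python3 - <<'E'
from h import *
o=get_obs();c,s=np.cos(YAW),np.sin(YAW);d=o['position'][:2]-C;print('pod',(c*d[0]+s*d[1])*1e3,(-s*d[0]+c*d[1])*1e3)
plan([pod(-10,0,90),pod(-35,0,190)],.04)
E
```

```text
pod 5.28504156592558 -0.4912966646690813
[0.5239972  0.1898358  0.08631758] 4
-0.031 -0.001 -0.007 0.000 0.000 -0.001; -0.047 -0.001 -0.074 0.000 0.000 -0.001; -0.064 -0.001 -0.141 0.000 0.000 -0.001; -0.081 -0.001 -0.207 0.000 0.000 -0.001
```

Request:
step_arm:
  commands: "-0.03 0 0 0 0 0; -0.05 0 -0.07 0 0 0; -0.065 0 -0.14 0 0 0; -0.08 0 -0.21 0 0 0; -0.08 0 -0.21 0 0 0; -0.08 0 -0.21 0 0 0"

```text
time: 6.05
position: [0.4852, 0.1843, 0.1933]
eef_rot: [-3.141, -0.004, 0.152]
ft_force: [-0.5, -0.1, -0.1]
width: -0.0001
gripper_force: 0.0
```

```bash
python3 - <<'E'
from h import *
snap('scene','s4');snap('wrist','w4')
a=load('s4')['frame'][230:330,280:380,::-1]
b=load('w4')['frame'][0:300,130:430,::-1]
cv2.imwrite('pics/m4.png',np.hstack([cv2.resize(a,(400,400),interpolation=cv2.INTER_CUBIC),cv2.resize(b,(400,400))]))
plan([pod(40,0,225),pod(155,0,215),pod(155,0,108)],.04)
E
```

```text
[0.48395856 0.1833944  0.19078646] 9
0.050 -0.001 -0.023 0.000 0.000 -0.001; 0.100 -0.001 -0.046 0.000 0.000 -0.001; 0.150 -0.002 -0.069 0.000 0.000 -0.001; 0.227 -0.002 -0.062 0.000 0.000 -0.001; 0.304 -0.003 -0.055 0.000 0.000 -0.001; 0.380 -0.003 -0.049 0.000 0.000 -0.001; 0.381 -0.003 0.023 0.000 0.000 -0.001; 0.381 -0.003 0.094 0.000 0.000 -0.001; 0.381 -0.003 0.165 0.000 0.000 -0.001
```

View pics/m4.png

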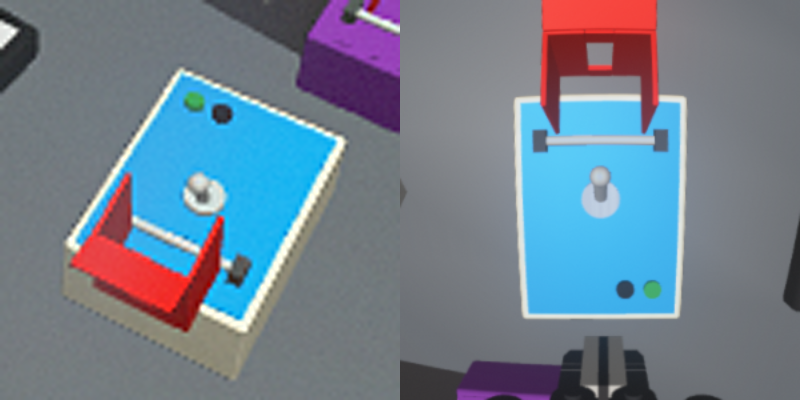

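The guard is back and the toggle ball, at wrist crop (599,177), now lies on the hinge side of its base at (600,200). I'll check that with depth.

```bash
python3 - <<'E'
from h import *
W=cloud(load('s4'));c,s=np.cos(YAW),np.sin(YAW)
for u,v in [(329,276),(330,277),(329,278),(328,275)]:
    p=W[v,u];d=p[:2]-C;print((c*d[0]+s*d[1])*1e3,(-s*d[0]+c*d[1])*1e3,p[2])
E
```

```text
30.409967460832608 2.744645920709685 0.09904589667690233
30.06257356381023 5.215408626472001 0.09673527729489279
30.55099017422812 3.522252233382035 0.09250008399223253
29.47837406758148 -0.12216013079547824 0.09958179441145268
```

Request:
step_arm:
  commands: "0.05 0 -0.023 0 0 0; 0.1 0 -0.046 0 0 0; 0.15 -0.002 -0.069 0 0 0; 0.227 -0.002 -0.062 0 0 0; 0.304 -0.003 -0.055 0 0 0; 0.38 -0.003 -0.049 0 0 0; 0.38 -0.003 -0.049 0 0 0"

```text
time: 6.73
position: [0.6764, 0.2131, 0.2108]
eef_rot: [3.141, 0.002, 0.149]
ft_force: [-1.0, -2.2, -0.0]
width: -0.0
gripper_force: 0.0
```

The toggle is on: its hinge-side ball surface is at pod x = 30 mm, which is 24 + 6. Next I go down behind the lip.

Request:
step_arm:
  commands: "0 0 0.07 0 0 0; 0 0 0.14 0 0 0; 0 0 0.205 0 0 0; 0 0 0.205 0 0 0; 0 0 0.205 0 0 0"

```text
time: 7.15
position: [0.67, 0.2133, 0.1102]
eef_rot: [3.14, 0.006, 0.152]
ft_force: [0.7, 0.4, 0.8]
width: 0.0001
gripper_force: 0.0
```

```bash
python3 - <<'E'
from h import *
a=np.radians(np.arange(36.3,108,6))
plan([pod(45+98*np.cos(t)+11,0,65+98*np.sin(t)-12) for t in a],.03)
E
```

```text
[0.66996541 0.21334236 0.11024707] 12
-0.036 0.000 -0.001 0.000 0.002 -0.001; -0.049 0.000 -0.017 0.000 0.002 -0.001; -0.064 0.000 -0.031 0.000 0.002 -0.001; -0.080 0.000 -0.044 0.000 0.002 -0.001; -0.098 0.001 -0.055 0.000 0.002 -0.001; -0.116 0.001 -0.064 0.000 0.002 -0.001; -0.135 0.001 -0.071 0.000 0.002 -0.001; -0.155 0.001 -0.076 0.000 0.002 -0.001; -0.175 0.001 -0.079 0.000 0.002 -0.001; -0.196 0.001 -0.080 0.000 0.002 -0.001; -0.216 0.001 -0.079 0.000 0.002 -0.001; -0.237 0.001 -0.076 0.000 0.002 -0.001
```

Request:
step_arm:
  commands: "-0.025 0 0 0 0 0; -0.036 0 0 0 0 0; -0.049 0 -0.016 0 0 0; -0.064 0 -0.03 0 0 0; -0.08 0 -0.043 0 0 0; -0.098 0 -0.054 0 0 0; -0.116 0 -0.063 0 0 0; -0.135 0 -0.07 0 0 0; -0.155 0 -0.075 0 0 0; -0.175 0 -0.078 0 0 0; -0.196 0 -0.08 0 0 0; -0.216 0 -0.08 0 0 0; -0.237 0 -0.08 0 0 0; -0.25 0 -0.08 0 0 0; -0.25 0 -0.08 0 0 0; -0.23 0 -0.12 0 0 0; -0.2 0 -0.18 0 0 0; -0.17 0 -0.24 0 0 0; -0.17 0 -0.26 0 0 0; -0.17 0 -0.26 0 0 0"

```text
time: 8.82
position: [0.5906, 0.202, 0.2465]
eef_rot: [-3.14, -0.006, 0.151]
ft_force: [0.5, 0.5, -0.3]
width: 0.0002
gripper_force: 0.0
```

```bash
python3 - <<'E'
from h import *
c=snap('scene','s5')
cv2.imwrite('pics/s5c.png',cv2.resize(c['frame'][200:340,250:430,::-1],None,fx=3.5,fy=3.5,interpolation=cv2.INTER_CUBIC))
W=cloud(c);f=c['frame'].astype(int);cc,s=np.cos(YAW),np.sin(YAW);d=W[...,:2]-C
x=(cc*d[...,0]+s*d[...,1])*1e3;y=(-s*d[...,0]+cc*d[...,1])*1e3
r=(f[...,0]>130)&(f[...,1]<80)&(abs(x-20)<130)&(abs(y)<40)&(W[...,2]>.05)
p=W[r];print(r.sum(),x[r].min(),x[r].max(),p[:,2].max(),np.median(p[:,2]));print(get_obs()['time'])
E
```

```text
819 -25.208622756967888 79.88083480908053 0.2578423051320127 0.11224347144036317
8.8667
```

View pics/s5c.png

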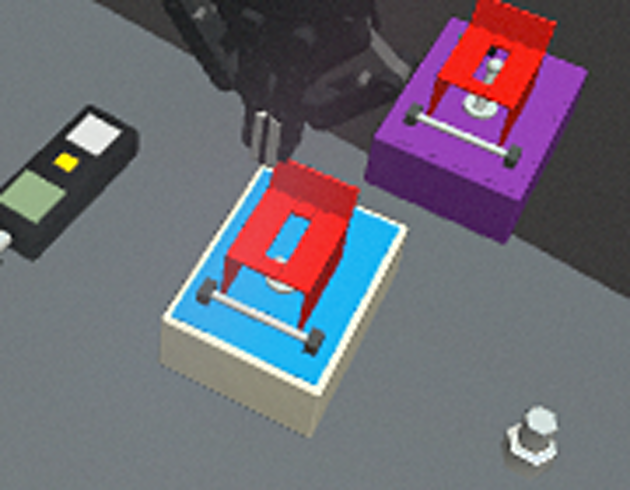

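The guard is down at (290,230) with its lip at pod x = -25 mm, and the arm is clear. I'll let it settle, then check the roof tilt and the toggle.

Request:
step_arm:
  commands: "-0.06 0 -0.03 0 0 0; -0.12 0 -0.06 0 0 0; -0.18 0 -0.08 0 0 0; -0.24 0 -0.08 0 0 0; -0.26 0 -0.08 0 0 0; -0.26 0 -0.08 0 0 0; -0.26 0 -0.08 0 0 0; -0.26 0 -0.08 0 0 0"

```text
time: 9.53
position: [0.4603, 0.1813, 0.2826]
eef_rot: [3.142, 0.001, 0.151]
ft_force: [-0.3, -0.5, 0.3]
width: -0.0001
gripper_force: 0.0
```

```bash
python3 - <<'E'
from h import *
c=snap('scene','s6');w=snap('wrist','w6')
cc,s=np.cos(YAW),np.sin(YAW)
W=cloud(c);f=c['frame'].astype(int);d=W[...,:2]-C
x=(cc*d[...,0]+s*d[...,1])*1e3;y=(-s*d[...,0]+cc*d[...,1])*1e3;z=W[...,2]*1e3
r=(f[...,0]>130)&(f[...,1]<80)&(x>-12)&(x<40)&(abs(y)<24)&(abs(z-112)<12)
print('roof tilt',np.polyfit(x[r],z[r],1),r.sum())
b=w['frame'][0:300,130:430,::-1];cv2.imwrite('pics/w6c.png',cv2.resize(b,(560,560),interpolation=cv2.INTER_CUBIC))
o=get_obs();print(o['time'],o['position'])
E
```

```text
roof tilt [4.03235484e-04 1.11936864e+02] 320
9.6333 [0.4604328  0.18152699 0.28265627]
```

View pics/w6c.png

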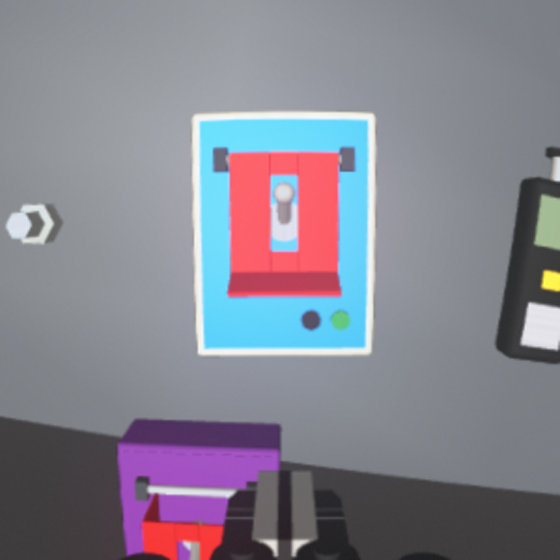

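The roof tilt is about 0, so the guard is shut. The ball at (284,192), on the hinge side of the slot, shows the toggle on.

```bash
python3 -c "
from plant import *
print(job_done())"
```

```text
the job is handed in; nothing more can be done
None
```

The red-guarded drive is switched on and its guard is shut over the toggle. The arm never went near the yellow switch, tachometer or fittings, and the job is handed in at about 9.6 s (no verdict was returned).

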